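# Hold a lid centre home in the drill jig

## Task

Carry the largest of the three knobbed wooden lid centres by its knob to the drill jig and lay it flat on the jig's bed, one long edge facing the spring plunger and clear of it. Then slide it in flat along the bed, the middle of that edge on the plunger, until the edge is fully home and square against the stop pins, without ramming it, and finish while the gripper still holds it pressed there, ready for drilling. Leave the other two lid centres, the sanding block and the glue bottle where they are.

Things in the scene. Friction and masses are not known exactly. Their poses are not given: they have to be found in the camera images.
- lid_large: the largest lid centre: a loose light-wood board 130 mm long (its y), 80 mm wide (its x), 14 mm thick, with a dark wooden cylindrical knob 28 mm in diameter and 34 mm high upright on the middle of its upper face (48 mm tall in all); about 0.125 kg; origin at the centre of its underside, z up along the knob. Either of its two long edges may go to the pins
- lid_medium: a bystander: a smaller lid centre of the same kind, board 84 x 62 x 14 mm with the same knob; loose; origin at the centre of its underside
- lid_round: a bystander: a round lid centre, disc 70 mm in diameter and 14 mm thick, knob 26 mm in diameter and 32 mm high; loose; origin at the centre of its underside
- jig: the drill jig, screwed to the bench: a plate 240 (x) by 170 (y) by 15 mm; its flat top is the bed. Origin at the centre of the plate's underside. Its x axis is the direction in which the lid slides in; the bed is bare from x = -120 mm (open end) to 0. On the +x half stand two stop pins, between them the sprung plunger with its dark housing (x 45 to 84, 36 wide, 24 high), and a drill-bush arm
- home (a point): the point on the bed where the centre of the large lid's underside lies when the middle of its long edge is home: 15 mm to the -x side of the jig's origin, on its centre line, 15 mm above the bench. The lid's long axis then lies along the jig's y
- pin_left: the stop pin on the jig's +y side: fixed upright steel pin 14 mm in diameter, 20 mm high; origin at the centre of its foot on the bed, 32 mm to the +x side of the jig's origin and 42 mm to the +y side of its centre line
- pin_right: the other stop pin, the same, 42 mm to the -y side of the centre line. A lid that comes in askew meets one pin first and stays short of home by 0.7 mm per degree; friction keeps it so, so turn it square before it meets them
- nose (a point): tip of the plunger's nose (steel rod 10 mm in diameter with a domed end, axis 7 mm above the bed, half-way up the lid's edge, pointing to the jig's -x); it moves with the plunger. At rest it stands 13 mm to the +x side of the jig's origin: it meets the large lid's edge 12 mm before the lid is home
- plunger (a joint): how far the plunger is pushed in along the jig's +x, m: 0 at rest, about 0.0115 to 0.012 when the large lid is home (it could go to 0.020). Its spring pushes back with 2.8 N at 0 and 7 N at 0.012, and ejects the lid when let go. The pins are the hard stop: there the push rises steeply. Sliding on the bed adds 1 to 6 N of friction
- bush (a point): top of the brass drill bush, 37 mm above the bed, at x 16, y +58 mm in the jig's axes, at the front end of a steel arm 18 mm wide that runs back along +x to a pillar at x 66. Arm and bush clear the bed by 21 mm and overhang the lid's edge when it is home: the lid passes under them by sliding in, not from above
- sanding_block: a bystander: cork sanding block, 85 x 45 x 35 mm; loose; origin at the middle of its underside
- glue: a bystander: white glue bottle, 52 mm in diameter, 130 mm tall; loose; origin at the middle of its underside
Mind the look-alikes: they are no part of the job. What is shaped like the lid_large but green is not meant.

How it is judged:
On the way:
1. the large lid lies flat on the jig's bed, a long edge facing the plunger and clear of it, the plunger still out (z of lid_large in the frame of home between -0.003 and 0.003 m and x of lid_large in the frame of home between -0.09 and -0.012 m and y of lid_large in the frame of home between -0.03 and 0.03 m and angle between lid_large's own z axis and vertical below 0.07 rad and angle between the x axis of lid_large and the x axis of jig, either way round below 0.35 rad and value of joint plunger below 0.002 m), for 0.1 s.
At the end, for the whole second after the job is handed in: for the last second the gripper presses the large lid (over 1 N), at rest and flat on the bed (3 mm, 0.05 rad), its long edge square to the slide (0.04 rad) and bearing hard on a stop pin (over 1.5 N), the plunger in by at least 9.8 mm, the lid within 2 mm of home along the slide and 9 mm sideways (value of joint plunger above 0.0098 m and (contact force between lid_large and pin_left above 1.5 N or contact force between lid_large and pin_right above 1.5 N) and angle between the x axis of lid_large and the x axis of jig, either way round below 0.04 rad and x of lid_large in the frame of home between -0.002 and 0.002 m and y of lid_large in the frame of home between -0.009 and 0.009 m and z of lid_large in the frame of home between -0.003 and 0.003 m and angle between lid_large's own z axis and vertical below 0.05 rad and contact force between the fingers and lid_large above 1 N and linear speed of lid_large below 0.01 m/s); the arm keeps its last pose, push and grip.
It fails at once if the lid is rammed against a stop pin (over 45 N) (contact force between lid_large and pin_left above 45 N or contact force between lid_large and pin_right above 45 N).
It fails at once if one of the other lid centres, the sanding block or the glue bottle is shifted by more than 15 mm (distance of any of lid_medium, lid_round, sanding_block, glue from where it was at the start of the episode above 0.015 m).
It also fails if it takes over 48 s, if anything falls off the work surface, if the arm or the gripper's body presses on something with over 40 N, if the wrist force passes 120 N, or if a joint passes its speed limit or range.

## Robot

A 6-joint arm with a two-finger parallel gripper is mounted at the origin on the work surface. World frame = base frame: x ahead of the robot, y to its left, z up, the work surface at z = 0. Lengths are in m, angles in rad, forces in N, time in s.
With the tool pointing down it reaches from about 0.35 to 0.975 m from the base axis. Payload 4.9 kg.
Tool frame: the origin (TCP) lies at the very end of the fingers, on their centre line; the grasp point (between the pads) lies behind it (manip.grip_depth is the z of the grasp point in the tool frame, in m); z points along the fingers, y is the direction in which the jaws open and shut (so a half turn about z gives the same grasp; the last joint's range is limited). The gripper opens to 85 mm and grips with 20 to 120 N. Pads are 22 mm wide; open, the fingers measure 114 mm over their backs; the gripper's body (76 mm by 85 mm) begins 54 mm behind the grasp point. The pads swing forward as they close: fully open they stand 13 mm farther back than shut.
Start: joints at [1.171, 0.053, 1.613, -0, 1.476, -0.119], TCP at [0.173, 0.601, 0.231] pointing down, gripper open.
Joint ranges: [-3.01, 3.01], [-1.01, 2.22], [0.06, 2.58], [-1.02, 4.17], [0.09, 2.62], [-3.14, 3.14]. Speed limits (rad/s): [2.57, 2.57, 3.14, 3.14, 3.14, 3.14].

## Interface

Orientations are given as a unit quaternion [w, x, y, z].
In Python, from plant import state, optics, manip, silhouettes, place_of gives the robot as it stands. The module is installed in compiled form; this text tells all that it offers.
- The arm moves only by the tool jog_arm, never from a script. Its argument "increments" is a list of rows, each an object with "slide": the shift along the tool's x, y, z in mm, a list of three; "rotation": the turn, a rotation vector about the tool's x, y, z in degrees, a list of three. A call has 1 to 20 rows; each row shifts and turns the commanded pose from where the row before left it, along the tool's axes as they then stand; what a row does not reach is not made up. A row lasts 1/12 s, in which the tool goes at most 41.7 mm and 7.16 degrees, less where a joint would pass 70% of its speed; a pose out of reach is approached as far as the arm can. A call with a gripper value outside its range is refused whole. "fingers" is the opening, from 0 (shut) to 1 (fully open), set as the call begins (left out, the last holds). The fingers move at their own pace and stop on an object; the grip force is fixed at half the most. Time passes only in rows, so rows that do not move let the fingers close. It gives the time, the measured TCP pose, the force and the opening at its end, in the units of the state.
- state(): the state, without advancing time (a new reading comes with each control period).
- optics.grab_frame(name): name is "side" or "top"; returns a dict with "frame" (480x640x3 uint8, blue, green, red), "camera_matrix" (3x3 intrinsics, pixels), "R" (3x3) and "t" (3): a world point X has camera coordinates R X + t. Camera axes: x right, y down, z forward; pixel columns grow to the right and rows downward; lengths in m; the calibration is good to about 2 mm. A picture is of the moment at which its call begins. There is no depth.
- manip.job_done(): hands the job in, once; it reports no verdict.
Trained networks look in the newest picture that a camera, given by its name, has taken for a name from the list of things; names that differ only in an ending like _2 or _b are one class to them, and where a whole thing is asked for, a point or a joint stands for the part that bears it (a point fixed in the world has none). Each returns a list of dicts, best first, with "score" (0 to 1); they miss things now and then, are a little off and sometimes report something else, mostly with a low value. They report only what shows in the picture. A call takes as long as a camera call. They do not tell look-alikes from the thing itself.
- silhouettes(thing, camera): "mask" (480x640 bool, what is visible of it) and "bbox" ([left, top, right, bottom] in pixels, round what is visible of it).
- place_of(thing, camera): "uv" ([column, row] in pixels: a listed point, or the origin of a listed thing).
The state is a dict: "time": time; "joint_pos": joint angles; "joint_vel": joint speeds; "joint_efforts": joint torques, N m; "tool_pos": TCP position; "tool_rot": TCP orientation; "contact_force": force on the tool from outside, world axes, zero at the start; "ft_torque": the same for the moment, N m; "gripper_width": opening from 0.0 (shut) to 1.0 (fully open).
Only numpy, scipy, OpenCV 4.12 (cv2) and the standard library are available. Lean on these libraries where they do the work, as an engineer would, in place of code of your own. Each camera call takes 0.05 s, during which the arm holds its last target.

## Working session

There is one attempt and no reset: what is moved stays moved. The work goes in short steps, Python scripts to look and compute and a tool call to move; the robot and the scene stay as the last step left them, time stands still between calls to the robot, and variables do not carry over. Pictures are saved under pics/ and viewed, and the job is handed in when it is done.

Besides the shell and the picture viewer there is one more tool, called after "Emit:" by a JSON object that holds its "fn" and its "kwargs". jog_arm: Moves the arm, as the interface text tells. Its arguments: {"type":"object","properties":{"increments":{"type":"array","items":{"type":"object","properties":{"slide":{"type":"array","items":{"type":"number"}},"rotation":{"type":"array","items":{"type":"number"}}}}},"fingers":{"type":"number"}},"required":["increments"]}

```bash
mkdir -p pics; ls
python3 - <<'E'
from plant import state, optics, manip
import cv2
s=state(); print(s); print(manip.grip_depth)
for n in("side","top"):
    f=optics.grab_frame(n); cv2.imwrite(f"pics/{n}0.png",f["frame"]); print(n,f["camera_matrix"],f["R"],f["t"])
E
```

```text
pics
{'time': 0.0, 'joint_pos': array([ 1.17102391e+00,  5.33584705e-02,  1.61427853e+00, -3.76826307e-06,
        1.47601463e+00, -1.19031684e-01]), 'joint_vel': array([ 1.11352669e-03,  1.14039197e-03, -9.60216477e-04,  9.33686761e-05,
        1.56818995e-04, -2.53471665e-04]), 'joint_efforts': array([ 5.25568248e-04, -3.93680584e+01, -3.70179176e+01, -1.37262286e-04,
        7.02381876e-03,  2.65328794e-05]), 'tool_pos': array([0.17294355, 0.59995015, 0.23007127]), 'tool_rot': array([-2.62253809e-04,  1.39909595e-01,  9.90163747e-01, -9.95526589e-04]), 'contact_force': array([ 0.19778733,  0.1807711 , -0.48352658]), 'ft_torque': array([ 0.03862468, -0.03025887, -0.00536259]), 'gripper_width': 1.0012016175670084}
-0.0187
side [[567.9972021    0.         319.97317472]
 [  0.         567.9972021  237.88971128]
 [  0.           0.           1.        ]] [[ 8.56010549e-01 -5.16958081e-01  5.31286497e-04]
 [-3.93344892e-01 -6.51990518e-01 -6.48219222e-01]
 [ 3.35448559e-01  5.54673513e-01 -7.61453582e-01]] [-0.36655956  0.29754574  1.01761229]
top [[509.50154444   0.         309.62715353]
 [  0.         509.50154444 238.86760014]
 [  0.           0.           1.        ]] [[ 0.01972458 -0.99979344  0.00490157]
 [-0.99108659 -0.02019837 -0.13167916]
 [ 0.13175096 -0.00226056 -0.99128027]] [0.08636986 0.45514623 0.94056577]
```

View pics/side0.png

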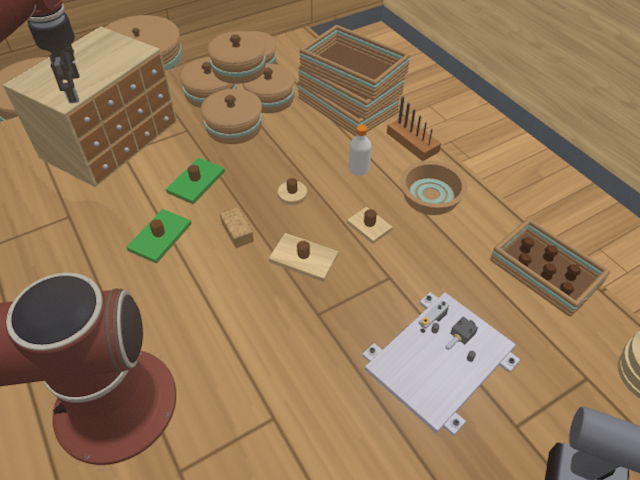

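View pics/top0.png

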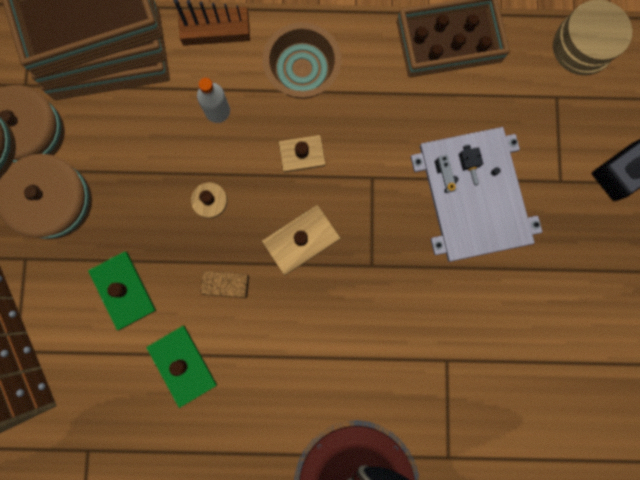

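```bash
cat > h.py <<'E'
import numpy as np, cv2
from plant import state, optics, manip, silhouettes, place_of
def ray(c,uv,z):
    K,R,t=c["camera_matrix"],c["R"],c["t"]
    d=R.T@np.linalg.solve(K,[uv[0],uv[1],1]); o=-R.T@t
    return o+d*(z-o[2])/d[2]
def proj(c,X):
    p=c["R"]@np.asarray(X)+c["t"]; p=c["camera_matrix"]@p; return p[:2]/p[2]
E
python3 - <<'E'
from h import *
C={n:optics.grab_frame(n) for n in("side","top")}
Z=dict(lid_large=0,lid_medium=0,lid_round=0,jig=0,home=.015,pin_left=.015,pin_right=.015,nose=.022,bush=.052,sanding_block=0,glue=0)
for th in Z:
  for n in C:
    for r in place_of(th,n)[:3]:
      print(th,n,round(r["score"],2),np.round(r["uv"],1),np.round(ray(C[n],r["uv"],Z[th]),4)[:2])
for n in C:
  for th in("lid_large","lid_medium","jig"):
    for r in silhouettes(th,n)[:3]: print("sil",th,n,round(r["score"],2),r["bbox"])
E
```

```text
lid_large side 0.94 [197.7 178.7] [0.3575 0.4636]
lid_large side 0.86 [158.7 240.1] [0.2046 0.3254]
lid_large side 0.58 [303.3 257.4] [0.456  0.1162]
lid_large top 0.81 [123.3 289.9] [0.3504 0.4539]
lid_large top 0.76 [182.7 363.7] [0.2132 0.3318]
lid_large top 0.63 [300.6 239. ] [0.4567 0.1131]
lid_medium side 0.72 [368.9 224.5] [0.6323 0.1218]
lid_medium top 0.56 [305.6 153.3] [0.6305 0.1069]
lid_round side 0.6 [291.6 196.6] [0.5248 0.2908]
lid_round top 0.81 [209.2 199.6] [0.5317 0.296 ]
jig side 0.58 [439.  358.1] [ 0.5544 -0.2278]
jig top 0.8 [474.3 194.8] [ 0.5524 -0.2305]
jig top 0.72 [205.8 199.9] [0.531  0.3027]
home side 0.96 [435.  361.5] [ 0.5364 -0.2346]
home side 0.33 [435.9 328.7] [ 0.5822 -0.1799]
home top 0.98 [480.2 199.7] [ 0.5394 -0.2368]
pin_left side 0.54 [434.6 326.4] [ 0.5833 -0.1746]
pin_left side 0.53 [360.5 166.2] [0.7151 0.2815]
pin_left side 0.16 [471.3 356.2] [ 0.6014 -0.261 ]
pin_left top 0.55 [491.7 171.8] [ 0.596  -0.2609]
pin_left top 0.36 [450.5 179.8] [ 0.5781 -0.1793]
pin_left top 0.29 [474.8 185.6] [ 0.5675 -0.2269]
pin_right side 0.63 [470.3 356
[... 403 characters left out ...]
sanding_block top 0.57 [225.6 286.6] [0.3607 0.2564]
glue side 0.61 [357.3 166.4] [0.7176 0.2983]
glue side 0.29 [440.3 359.3] [ 0.5549 -0.231 ]
glue top 0.75 [219.5 108.6] [0.7204 0.2837]
sil lid_large side 0.95 [167.2, 159.0, 227.8, 206.5]
sil lid_large side 0.89 [266.8, 232.2, 338.4, 280.6]
sil lid_large side 0.7 [124.3, 210.6, 187.8, 265.1]
sil lid_medium side 0.94 [345.8, 208.4, 392.7, 241.6]
sil jig side 0.97 [361.9, 289.6, 520.2, 436.2]
sil lid_large top 0.92 [147.3, 322.7, 218.1, 404.3]
sil lid_large top 0.59 [86.9, 250.8, 156.8, 332.8]
sil lid_large top 0.56 [263.5, 202.6, 341.0, 274.3]
sil lid_medium top 0.6 [281.6, 131.4, 323.9, 173.0]
sil jig top 0.89 [409.9, 130.8, 541.0, 260.2]
```

The side view shows the wooden lid_large at about (303,255). In the top view it is at (301,239), and the jig is at (478,195). The green boards are the look-alikes. Next I'll measure yaw by fitting silhouettes.

```bash
cat >> h.py <<'E'
from scipy.optimize import minimize
def box(cx,cy,yaw,lx,ly,z0,z1):
    c,s=np.cos(yaw),np.sin(yaw)
    return [[cx+c*a-s*b,cy+s*a+c*b,z] for z in(z0,z1) for a in(-lx/2,lx/2) for b in(-ly/2,ly/2)]
S=4
def render(cam,parts,shape=(480,640)):
    m=np.zeros((shape[0]*S,shape[1]*S),np.uint8)
    for P in parts:
        q=np.array([proj(cam,p) for p in P]); h=cv2.convexHull(np.float32((q+.5)*S))
        cv2.fillConvexPoly(m,np.int32(np.round(h)),1)
    return m
def knob(cx,cy,z0,z1,r):
    return [[cx+r*np.cos(a),cy+r*np.sin(a),z] for z in(z0,z1) for a in np.linspace(0,6.28,24)]
def lidparts(x,y,yaw,z=0): return [box(x,y,yaw,.08,.13,z,z+.014),knob(x,y,z+.014,z+.048,.014)]
def jigparts(x,y,yaw): return [box(x,y,yaw,.24,.17,0,.015)]
def fit(cams,masks,parts,p0):
    M=[cv2.resize(m.astype(np.uint8),None,fx=S,fy=S,interpolation=cv2.INTER_NEAREST) for m in masks]
    def cost(p):
        v=0
        for c,m in zip(cams,M):
            r=render(c,parts(*p)); v+=1-(r&m).sum()/(r|m).sum()
        return v
    sim=np.array([p0]+[np.array(p0)+d for d in np.diag([.01,.01,.15])])
    o=minimize(cost,p0,method="Nelder-Mead",options=dict(initial_simplex=sim,xatol=1e-4,fatol=1e-5,maxiter=200))
    return o.x,o.fun
E
cat > m1.py <<'E'
from h import *
C={n:optics.grab_frame(n) for n in("side","top")}
for th,near,parts,p0s in(("lid_large",(.457,.115,0),lidparts,[(.457,.115,.3),(.457,.115,-.3),(.457,.115,1.),(.457,.115,-1.)]),("jig",(.555,-.23,0),jigparts,[(.555,-.23,.0),(.555,-.23,.2)])):
  ms=[]
  for n in C:
    best=min(silhouettes(th,n),key=lambda r:np.hypot(*(np.array([(r["bbox"][0]+r["bbox"][2])/2,(r["bbox"][1]+r["bbox"][3])/2])-proj(C[n],near))))
    m=best["mask"]; ms.append(m)
    im=C[n]["frame"].copy(); cn,_=cv2.findContours(m.astype(np.uint8),0,1); cv2.drawContours(im,cn,-1,(0,0,255),1)
    u=proj(C[n],near).astype(int); cv2.imwrite(f"pics/{th}_{n}.png",cv2.resize(im[u[1]-90:u[1]+90,u[0]-110:u[0]+110],None,fx=3,fy=3))
  for sel in([0],[1],[0,1]):
    cs=[list(C.values())[i] for i in sel]
    r=min((fit(cs,[ms[i] for i in sel],parts,p) for p in p0s),key=lambda r:r[1])
    print(th,sel,np.round(r[0],4),np.degrees(r[0][2]).round(2),round(r[1],3))
E
python3 m1.py
```

```text
lid_large [0] [0.4552 0.1146 0.6067] 34.76 0.033
lid_large [1] [0.4549 0.1134 0.6113] 35.02 0.023
lid_large [0, 1] [0.455  0.1141 0.6058] 34.71 0.064
jig [0] [ 0.5549 -0.2281  0.2269] 13.0 0.08
jig [1] [ 0.5548 -0.2298  0.229 ] 13.12 0.08
jig [0, 1] [ 0.5546 -0.2284  0.226 ] 12.95 0.163
```

```bash
cat > m2.py <<'E'
from h import *
out=[]
for n in("side","top"):
  c=optics.grab_frame(n); im=c["frame"]
  g=im.astype(float); sat=(g.max(2)-g.min(2))
  b=cv2.GaussianBlur(im,(0,0),.7)[:,:,0].astype(float)  # blue: plate bright vs wood dark
  x,y,w=.5548,-.229,.227
  for it in range(4):
    cs,sn=np.cos(w),np.sin(w); R=np.array([[cs,-sn],[sn,cs]])
    A=[];rhs=[];L=[]
    for side,(nv,half) in {"-x":((-1,0),.12),"+x":((1,0),.12),"-y":((0,-1),.085),"+y":((0,1),.085)}.items():
      nv=np.array(nv,float); tv=np.array([-nv[1],nv[0]]); oh=.085 if half==.12 else .12
      offs=[]
      for s in np.linspace(-.6,.6,25)*oh:
        ds=np.linspace(-.010,.010,41); 
        px=np.array([proj(c,[*(np.array([x,y])+R@(nv*(half+d)+tv*s)),.015]) for d in ds])
        v=cv2.remap(b.astype(np.float32),px[:,0].astype(np.float32)[None],px[:,1].astype(np.float32)[None],1)[0]
        gr=np.gradient(v); i=np.argmin(gr)
        if gr[i]<-2 and 1<i<39: offs.append((s,ds[i],gr[i]))
      offs=np.array(offs)
      if len(offs)<6: L.append((side,len(offs)));continue
      med=np.median(offs[:,1]); k=abs(offs[:,1]-med)<.003; offs=offs[k]
      pf=np.polyfit(offs[:,0],offs[:,1],1); L.append((side,len(offs),np.round([np.median(offs[:,1])*1e3,np.degrees(pf[0])],2)))
      for s,d,_ in offs:
        # moving plate by (dx,dy,dw) in jig frame moves edge along nv
        p=nv*half+tv*s; A.append([nv[0],nv[1],nv@np.array([-p[1],p[0]]),]); rhs.append(d)
    A=np.array(A);rhs=np.array(rhs)
    sol=np.linalg.lstsq(A,rhs,rcond=None)[0]
    dxy=R@sol[:2]; x+=dxy[0];y+=dxy[1];w+=sol[2]
  print(n,np.round([x,y,np.degrees(w)],4),L)
  vis=im.copy()
  cs,sn=np.cos(w),np.sin(w)
  def J(a,b_,z): return [x+cs*a-sn*b_,y+sn*a+cs*b_,z]
  V=cv2.resize(vis,None,fx=4,fy=4)
  def pt(X,col): 
    u=(proj(c,X)+.5)*4; cv2.circle(V,tuple(int(t) for t in u),3,col,-1)
  for a in(-.12,.12):
    for b_ in(-.085,.085): pt(J(a,b_,.015),(0,0,255))
  for b_ in(-.042,.042):
    for k in np.linspace(0,6.28,10): pt(J(.032+.007*np.cos(k),b_+.007*np.sin(k),.035),(0,255,0))
  pt(J(.013,0,.022),(0,255,255)); pt(J(.016,.058,.052),(255,0,255)); pt(J(-.015,0,.015),(255,0,0))
  u=(proj(c,J(0,0,.015))*4).astype(int); cv2.imwrite(f"pics/jig_{n}2.png",V[u[1]-300:u[1]+300,u[0]-360:u[0]+360])
E
python3 m2.py
```

```text
side [ 0.5548 -0.2296 13.2327] [('-x', 25, array([0.  , 0.12])), ('+x', 25, array([ 0.  , -0.05])), ('-y', 25, array([ 0.  , -0.12])), ('+y', 24, array([0.  , 0.09]))]
top [ 0.5539 -0.23   13.0846] [('-x', 25, array([ 0.  , -0.19])), ('+x', 25, array([ 0.  , -0.04])), ('-y', 23, array([0. , 0.1])), ('+y', 25, array([ 0., -0.]))]
```

```bash
python3 -c "
import cv2
a=cv2.imread('pics/jig_side2.png');print(a.shape)"
```

```text
(600, 720, 3)
```

View pics/jig_side2.png

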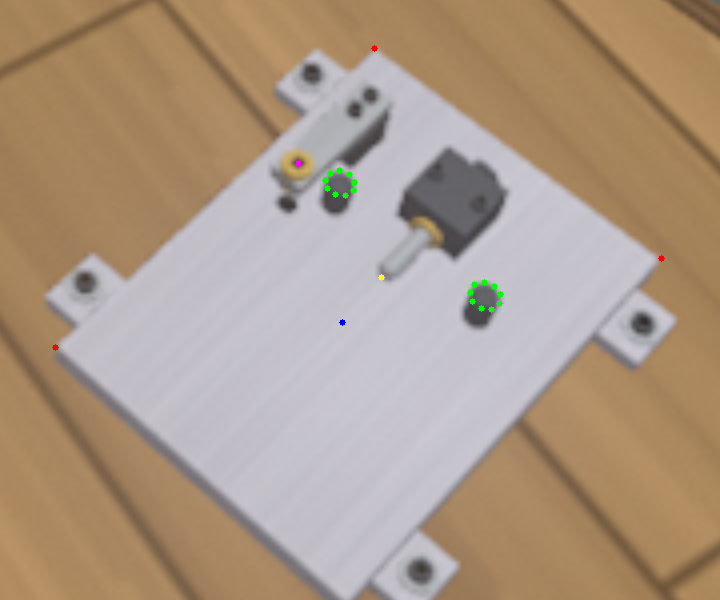

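View pics/jig_top2.png

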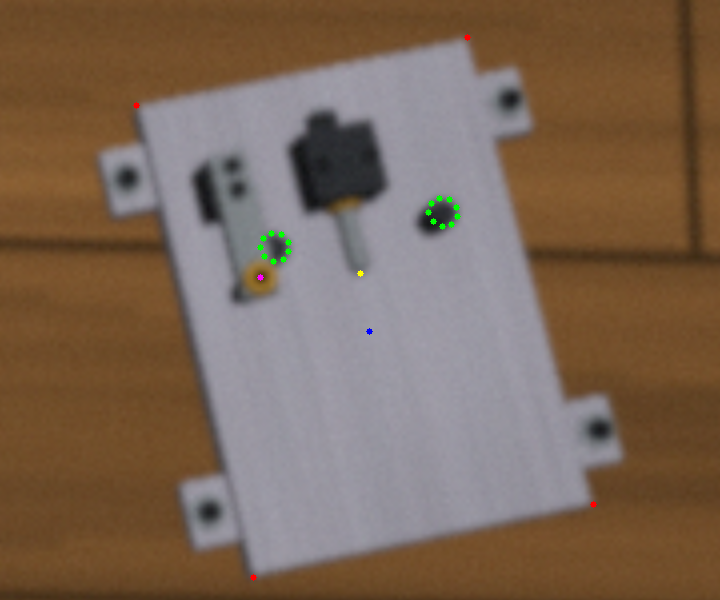

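View pics/lid_large_top.png

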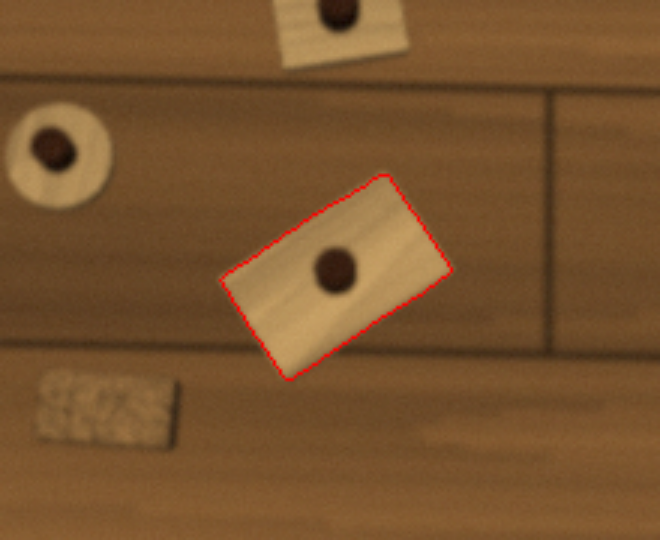

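The fits agree: the jig is at (0.5544, -0.2298) with yaw 13.15°, and the lid is at (0.455, 0.114) with yaw 34.8°. I'll grasp with the jaws along the lid's x, which is the slide direction.

```bash
cat >> h.py <<'E'
from scipy.spatial.transform import Rotation as Ro
def Rdown(deg):  # tool z down, tool y at angle deg in world
    a=np.radians(deg); y=np.array([np.cos(a),np.sin(a),0]); z=np.array([0,0,-1.]); x=np.cross(y,z)
    return np.c_[x,y,z]
def plan(xyz,deg):
    s=state(); q=s["tool_rot"]; Rc=Ro.from_quat([q[1],q[2],q[3],q[0]]).as_matrix()
    Rt=Rdown(deg)
    print("t",round(s["time"],2),"pos",s["tool_pos"].round(4),"F",s["contact_force"].round(1),"w",round(s["gripper_width"],3))
    print("yaw now",np.degrees(np.arctan2(Rc[1,1],Rc[0,1])).round(2),"rot first (deg, tool)",np.degrees(Ro.from_matrix(Rc.T@Rt).as_rotvec()).round(2))
    d=(np.array(xyz)-s["tool_pos"])*1e3
    print("then slide mm",(Rt.T@d).round(2),"| slide in current frame",(Rc.T@d).round(2))
JX,JY,JW=.5544,-.2298,np.radians(13.15)
def jig(a,b,z=0): return np.array([JX+np.cos(JW)*a-np.sin(JW)*b,JY+np.sin(JW)*a+np.cos(JW)*b,z])
E
python3 -c "
from h import *
plan((.455,.114,.10),34.8)"
```

```text
t 2.0 pos [0.1732 0.6005 0.2313] F [ 0.2 -0.2  0.8] w 0.999
yaw now 73.91 rot first (deg, tool) [-0.    0.   39.11]
then slide mm [-560.33  -46.24  131.29] | slide in current frame [-405.59 -389.36  131.32]
```

Emit:
{"fn": "jog_arm", "kwargs": {"increments": [{"rotation":[0,0,6.52]},{"rotation":[0,0,6.52]},{"rotation":[0,0,6.52]},{"rotation":[0,0,6.52]},{"rotation":[0,0,6.52]},{"rotation":[0,0,6.51]},{"slide":[-15,-1,0]},{"slide":[-30,-2.5,0]},{"slide":[-30,-2.5,0]},{"slide":[-30,-2.5,0]},{"slide":[-30,-2.5,0]},{"slide":[-30,-2.5,0]},{"slide":[-30,-2.5,0]},{"slide":[-30,-2.5,0]},{"slide":[-30,-2.5,0]},{"slide":[-30,-2.5,0]},{"slide":[-30,-2.5,0]},{"slide":[-30,-2.5,0]},{"slide":[-30,-2.5,0]},{"slide":[-30,-2.5,0]}], "fingers": 1}}

```text
invalid input
```

Emit:
{"fn": "jog_arm", "kwargs": {"increments": [{"slide":[-30,-2.5,10]},{"slide":[-30,-2.5,15]},{"slide":[-30,-2.5,20]},{"slide":[-30,-2.5,20]},{"slide":[-20,-2,20]},{"slide":[-10,-1,20]},{"slide":[0,0,15]},{"slide":[0,0,5]},{}]}}

```text
invalid input
```

```bash
python3 -c "
from h import *
plan((.455,.114,.019),34.8)
for n in('side','top'):
  c=optics.grab_frame(n); cv2.imwrite('pics/a_%s.png'%n,cv2.resize(c['frame'][130:330,200:420],None,fx=3,fy=3))"
```

```text
t 2.0 pos [0.1732 0.6005 0.2313] F [ 0.2 -0.2  0.8] w 0.999
yaw now 73.91 rot first (deg, tool) [-0.    0.   39.11]
then slide mm [-560.33  -46.24  212.29] | slide in current frame [-405.58 -389.35  212.32]
```

View pics/a_side.png

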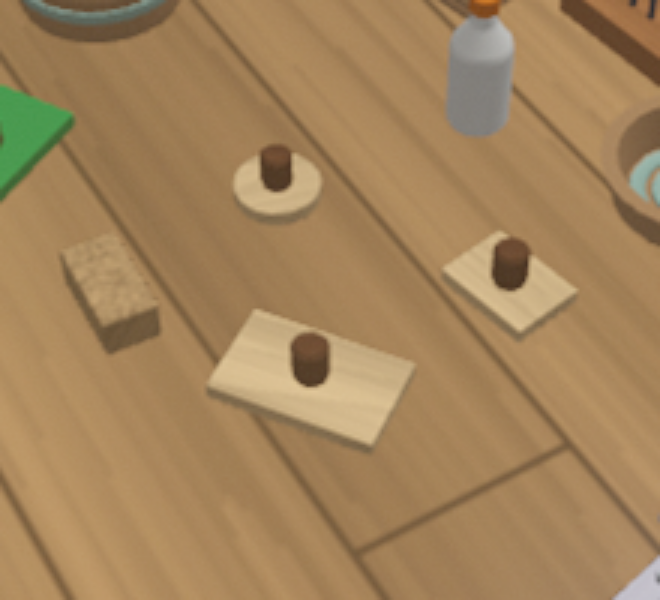

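The arm didn't move because both calls were rejected, so every row needs both fields filled in. The picture shows the scene untouched.

Emit:
{"fn": "jog_arm", "kwargs": {"increments": [{"slide":[0,0,0],"rotation":[0,0,6.52]},{"slide":[0,0,0],"rotation":[0,0,6.52]},{"slide":[0,0,0],"rotation":[0,0,6.52]},{"slide":[0,0,0],"rotation":[0,0,6.52]},{"slide":[0,0,0],"rotation":[0,0,6.52]},{"slide":[0,0,0],"rotation":[0,0,6.51]},{"slide":[-15,-1,0],"rotation":[0,0,0]},{"slide":[-30,-2.5,0],"rotation":[0,0,0]},{"slide":[-30,-2.5,0],"rotation":[0,0,0]},{"slide":[-30,-2.5,0],"rotation":[0,0,0]},{"slide":[-30,-2.5,0],"rotation":[0,0,0]},{"slide":[-30,-2.5,0],"rotation":[0,0,0]},{"slide":[-30,-2.5,0],"rotation":[0,0,0]},{"slide":[-30,-2.5,0],"rotation":[0,0,0]},{"slide":[-30,-2.5,0],"rotation":[0,0,0]},{"slide":[-30,-2.5,0],"rotation":[0,0,0]},{"slide":[-30,-2.5,0],"rotation":[0,0,0]},{"slide":[-30,-2.5,0],"rotation":[0,0,0]},{"slide":[-30,-2.5,0],"rotation":[0,0,0]},{"slide":[-30,-2.5,0],"rotation":[0,0,0]}], "fingers": 1}}

```text
time: 3.77
tool_pos: [0.3772, 0.2468, 0.2314]
tool_rot: [0.0, 0.462, 0.887, 0.0]
contact_force: [0.8, 0.1, -0.8]
gripper_width: 1.003
```

Emit:
{"fn": "jog_arm", "kwargs": {"increments": [{"slide":[-30,-2.5,10],"rotation":[0,0,0]},{"slide":[-30,-2.5,15],"rotation":[0,0,0]},{"slide":[-30,-2.5,20],"rotation":[0,0,0]},{"slide":[-30,-2.5,20],"rotation":[0,0,0]},{"slide":[-20,-2,20],"rotation":[0,0,0]},{"slide":[-8,-1,20],"rotation":[0,0,0]},{"slide":[0,0,20],"rotation":[0,0,0]},{"slide":[0,0,10],"rotation":[0,0,0]},{"slide":[0,0,0],"rotation":[0,0,0]}]}}

```text
time: 4.52
tool_pos: [0.4483, 0.1191, 0.0935]
tool_rot: [-0.002, 0.463, 0.886, -0.002]
contact_force: [0.3, 0.3, -0.4]
gripper_width: 1.001
```

```bash
python3 -c "
from h import *
plan((.455,.114,.019),34.8)
for n in('side','top'):
  c=optics.grab_frame(n); cv2.imwrite('pics/b_%s.png'%n,cv2.resize(c['frame'][130:330,200:420],None,fx=3,fy=3))"
```

```text
t 4.52 pos [0.4483 0.1191 0.0935] F [ 0.3  0.3 -0.4] w 1.001
yaw now 34.86 rot first (deg, tool) [-0.28 -0.15  0.06]
then slide mm [-8.04  2.6  74.5 ] | slide in current frame [-8.24  2.96 74.46]
```

View pics/b_side.png

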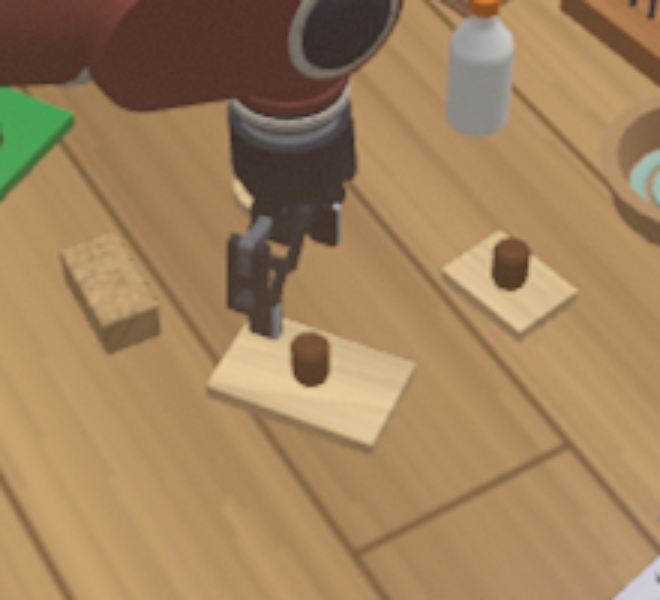

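View pics/b_top.png

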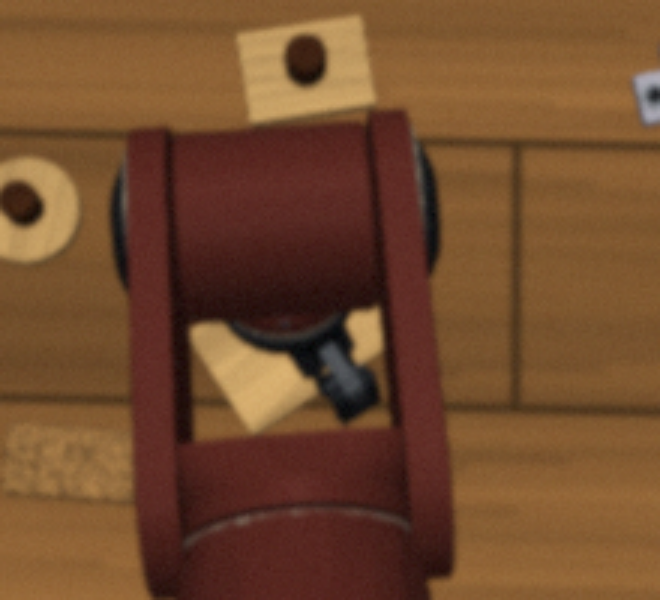

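The gripper (side view around (270,280) in the crop) is above the lid, with the knob at (310,360) ahead of it. Centring, then descending.

Emit:
{"fn": "jog_arm", "kwargs": {"increments": [{"slide":[-4,0.5,0],"rotation":[0,0,0]},{"slide":[-4,0.5,0],"rotation":[0,0,0]},{"slide":[0,0,0],"rotation":[0,0,0]},{"slide":[0,0,0],"rotation":[0,0,0]},{"slide":[0,0,0],"rotation":[0,0,0]}]}}

```text
time: 5.03
tool_pos: [0.4564, 0.114, 0.0968]
tool_rot: [0.0, 0.463, 0.886, 0.0]
contact_force: [-0.3, 0.2, -0.0]
gripper_width: 1.003
```

```bash
python3 -c "
from h import *
plan((.455,.114,.019),34.8)"
```

```text
t 5.03 pos [0.4564 0.114  0.0968] F [-0.3  0.2 -0. ] w 1.003
yaw now 34.81 rot first (deg, tool) [0.05 0.02 0.01]
then slide mm [ 0.8  -1.09 77.84] | slide in current frame [ 0.83 -1.16 77.84]
```

Emit:
{"fn": "jog_arm", "kwargs": {"increments": [{"slide":[0.4,-0.5,6],"rotation":[0,0,0]},{"slide":[0.4,-0.5,12],"rotation":[0,0,0]},{"slide":[0,0,12],"rotation":[0,0,0]},{"slide":[0,0,12],"rotation":[0,0,0]},{"slide":[0,0,12],"rotation":[0,0,0]},{"slide":[0,0,10],"rotation":[0,0,0]},{"slide":[0,0,7],"rotation":[0,0,0]},{"slide":[0,0,4],"rotation":[0,0,0]},{"slide":[0,0,2],"rotation":[0,0,0]},{"slide":[0,0,0],"rotation":[0,0,0]},{"slide":[0,0,0],"rotation":[0,0,0]}]}}

```text
time: 5.95
tool_pos: [0.4552, 0.114, 0.0197]
tool_rot: [0.0, 0.463, 0.886, 0.0]
contact_force: [1.1, 1.1, 0.4]
gripper_width: 1.006
```

```bash
python3 -c "
from h import *
plan((.455,.114,.019),34.8)
for n in('side','top'):
  c=optics.grab_frame(n); cv2.imwrite('pics/c_%s.png'%n,cv2.resize(c['frame'][180:310,230:373],None,fx=4,fy=4))"
```

```text
t 5.95 pos [0.4552 0.114  0.0197] F [1.1 1.1 0.4] w 1.006
yaw now 34.8 rot first (deg, tool) [0.04 0.02 0.  ]
then slide mm [ 0.07 -0.14  0.68] | slide in current frame [ 0.07 -0.14  0.68]
```

View pics/c_side.png

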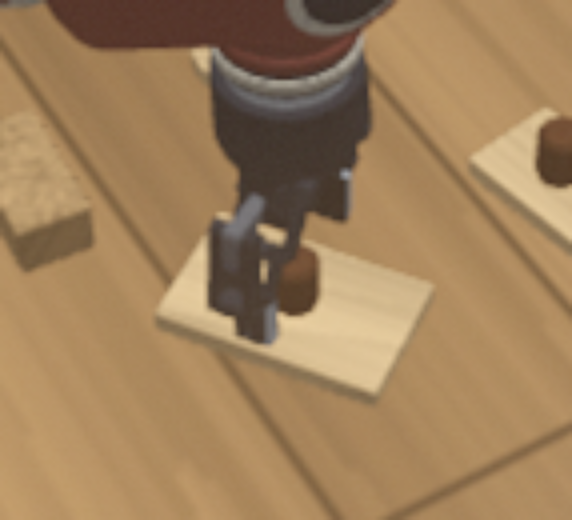

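The knob at (300,280) in the crop sits between the fingers. Closing.

Emit:
{"fn": "jog_arm", "kwargs": {"increments": [{"slide":[0,0,0],"rotation":[0,0,0]},{"slide":[0,0,0],"rotation":[0,0,0]},{"slide":[0,0,0],"rotation":[0,0,0]},{"slide":[0,0,0],"rotation":[0,0,0]},{"slide":[0,0,0],"rotation":[0,0,0]},{"slide":[0,0,0],"rotation":[0,0,0]},{"slide":[0,0,0],"rotation":[0,0,0]},{"slide":[0,0,0],"rotation":[0,0,0]},{"slide":[0,0,0],"rotation":[0,0,0]},{"slide":[0,0,0],"rotation":[0,0,0]},{"slide":[0,0,0],"rotation":[0,0,0]},{"slide":[0,0,0],"rotation":[0,0,0]}], "fingers": 0}}

```text
time: 7.05
tool_pos: [0.4551, 0.114, 0.0196]
tool_rot: [0.0, 0.463, 0.886, 0.0]
contact_force: [0.9, -0.9, 3.2]
gripper_width: 0.31
```

Gripped at about 27 mm, which matches the knob. Lifting.

Emit:
{"fn": "jog_arm", "kwargs": {"increments": [{"slide":[0,0,-4],"rotation":[0,0,0]},{"slide":[0,0,-8],"rotation":[0,0,0]},{"slide":[0,0,-14],"rotation":[0,0,0]},{"slide":[0,0,-14],"rotation":[0,0,0]},{"slide":[0,0,-14],"rotation":[0,0,0]},{"slide":[0,0,-14],"rotation":[0,0,0]},{"slide":[0,0,-14],"rotation":[0,0,0]},{"slide":[0,0,-10],"rotation":[0,0,0]},{"slide":[0,0,-5],"rotation":[0,0,0]},{"slide":[0,0,0],"rotation":[0,0,0]},{"slide":[0,0,0],"rotation":[0,0,0]}]}}

```text
time: 7.97
tool_pos: [0.4544, 0.1139, 0.1159]
tool_rot: [-0.0, 0.463, 0.886, -0.0]
contact_force: [0.3, -0.4, -2.0]
gripper_width: 0.306
```

```bash
python3 -c "
from h import *
print(jig(-.07,0))
plan((*jig(-.07,0)[:2],.116),13.15)
for n in('side','top'):
  c=optics.grab_frame(n); cv2.imwrite('pics/d_%s.png'%n,cv2.resize(c['frame'][130:330,200:420],None,fx=3,fy=3))"
```

```text
[ 0.48623555 -0.24572508  0.        ]
t 7.97 pos [0.4544 0.1139 0.1159] F [ 0.3 -0.4 -2. ] w 0.306
yaw now 34.8 rot first (deg, tool) [-3.000e-02 -1.000e-02  2.165e+01]
then slide mm [-3.5748e+02 -5.0800e+01 -8.0000e-02] | slide in current frame [-3.1352e+02 -1.7910e+02 -8.0000e-02]
```

View pics/d_side.png

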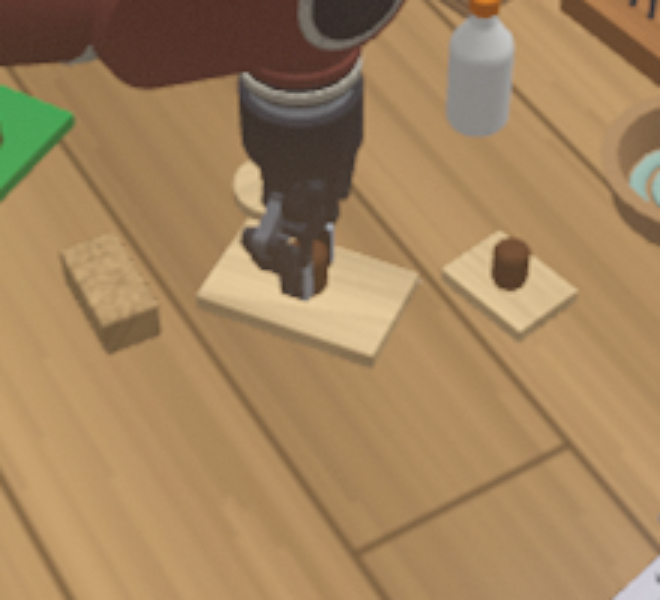

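The lid is lifted level (in the crop, corners at about (200,300) and (415,275)). Carrying it to the jig now.

Emit:
{"fn": "jog_arm", "kwargs": {"increments": [{"slide":[0,0,0],"rotation":[0,0,3]},{"slide":[0,0,0],"rotation":[0,0,4]},{"slide":[0,0,0],"rotation":[0,0,5]},{"slide":[0,0,0],"rotation":[0,0,4]},{"slide":[0,0,0],"rotation":[0,0,3]},{"slide":[-7,-1,0],"rotation":[0,0,2]},{"slide":[-14,-2,0],"rotation":[0,0,0.65]},{"slide":[-28,-4,0],"rotation":[0,0,0]},{"slide":[-35,-5,0],"rotation":[0,0,0]},{"slide":[-35,-5,0],"rotation":[0,0,0]},{"slide":[-35,-5,0],"rotation":[0,0,0]},{"slide":[-35,-5,0],"rotation":[0,0,0]},{"slide":[-35,-5,0],"rotation":[0,0,0]},{"slide":[-35,-5,0],"rotation":[0,0,0]},{"slide":[-35,-5,0],"rotation":[0,0,0]},{"slide":[-28,-4,0],"rotation":[0,0,0]},{"slide":[-20,-3,0],"rotation":[0,0,0]},{"slide":[-12,-2,0],"rotation":[0,0,0]},{"slide":[0,0,0],"rotation":[0,0,0]},{"slide":[0,0,0],"rotation":[0,0,0]}]}}

```text
time: 9.73
tool_pos: [0.4856, -0.2422, 0.1156]
tool_rot: [-0.001, 0.622, 0.783, 0.0]
contact_force: [-0.5, 0.3, -1.9]
gripper_width: 0.308
```

Emit:
{"fn": "jog_arm", "kwargs": {"increments": [{"slide":[0,0,0],"rotation":[0,0,0]},{"slide":[0,0,0],"rotation":[0,0,0]}]}}

```text
time: 9.9
tool_pos: [0.4859, -0.241, 0.1159]
tool_rot: [-0.0, 0.621, 0.784, 0.0]
contact_force: [0.2, -0.1, -1.0]
gripper_width: 0.308
```

```bash
cat > look.py <<'E'
from h import *
import sys
tag=sys.argv[1]; lz=float(sys.argv[2])
plan((*jig(-.07,0)[:2],.0355),13.15)
cams=[];ms=[]
s=state(); p0=s["tool_pos"]
for n in("side","top"):
  c=optics.grab_frame(n)
  u=proj(c,jig(-.02,0,.02)).astype(int)
  cv2.imwrite(f"pics/{tag}_{n}.png",cv2.resize(c["frame"][u[1]-75:u[1]+75,u[0]-90:u[0]+90],None,fx=4,fy=4))
E
python3 look.py e .096
```

```text
t 9.9 pos [ 0.4859 -0.241   0.1159] F [ 0.2 -0.1 -1. ] w 0.308
yaw now 13.23 rot first (deg, tool) [-0.02 -0.05  0.08]
then slide mm [-4.67 -0.76 80.45] | slide in current frame [-4.73 -0.74 80.44]
```

View pics/e_side.png

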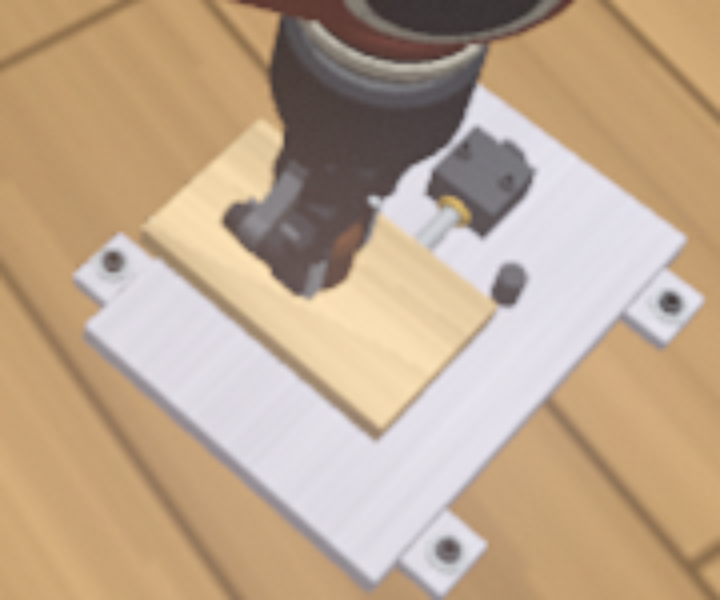

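View pics/e_top.png

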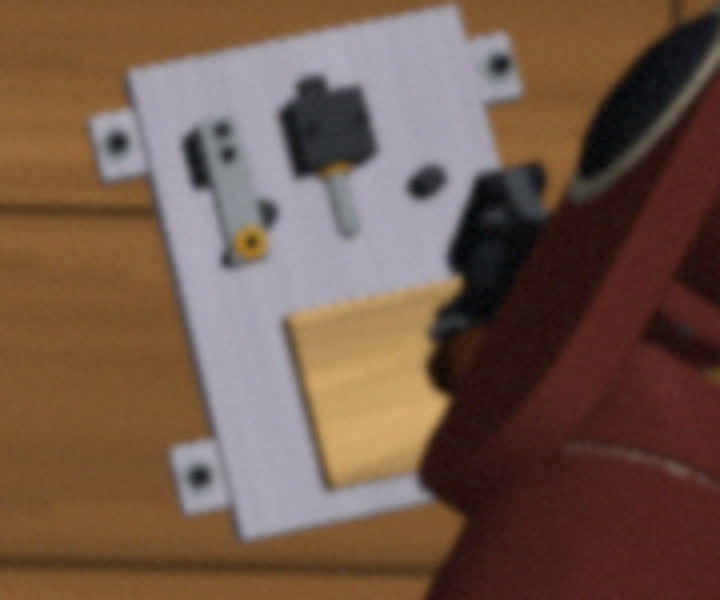

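The lid hovers over the bare half of the bed, parallel to the jig and clear of the plunger (side view: nose at (430,240), lid edge below it). Lowering.

Emit:
{"fn": "jog_arm", "kwargs": {"increments": [{"slide":[-2,-0.4,5],"rotation":[0,0,0]},{"slide":[-2,-0.4,10],"rotation":[0,0,0]},{"slide":[-0.7,0,12],"rotation":[0,0,0]},{"slide":[0,0,12],"rotation":[0,0,0]},{"slide":[0,0,12],"rotation":[0,0,0]},{"slide":[0,0,10],"rotation":[0,0,0]},{"slide":[0,0,8],"rotation":[0,0,0]},{"slide":[0,0,5],"rotation":[0,0,0]},{"slide":[0,0,3],"rotation":[0,0,0]},{"slide":[0,0,0],"rotation":[0,0,0]},{"slide":[0,0,0],"rotation":[0,0,0]}]}}

```text
time: 10.92
tool_pos: [0.4867, -0.2473, 0.0396]
tool_rot: [0.0, 0.621, 0.783, 0.0]
contact_force: [1.1, -0.9, -0.8]
gripper_width: 0.31
```

```bash
python3 look.py f .018
```

```text
t 10.92 pos [ 0.4867 -0.2473  0.0396] F [ 1.1 -0.9 -0.8] w 0.31
yaw now 13.15 rot first (deg, tool) [0.02 0.02 0.  ]
then slide mm [ 1.59 -0.1   4.09] | slide in current frame [ 1.59 -0.1   4.09]
```

View pics/f_side.png

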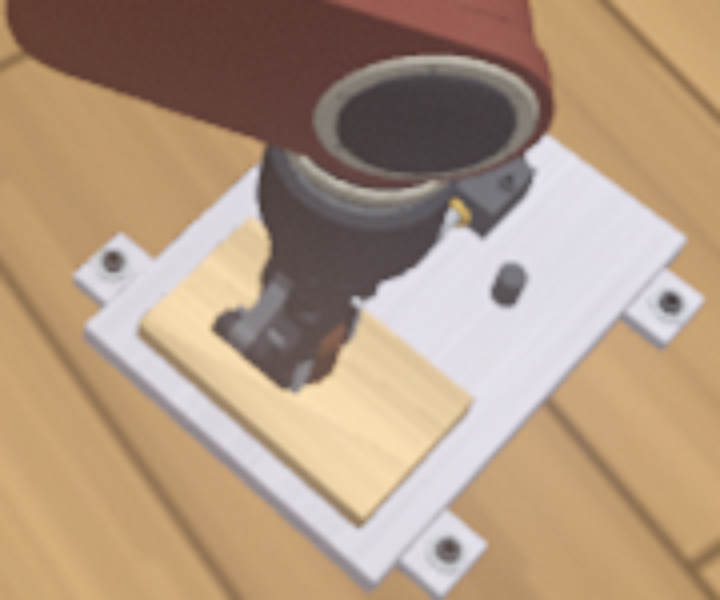

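View pics/f_top.png

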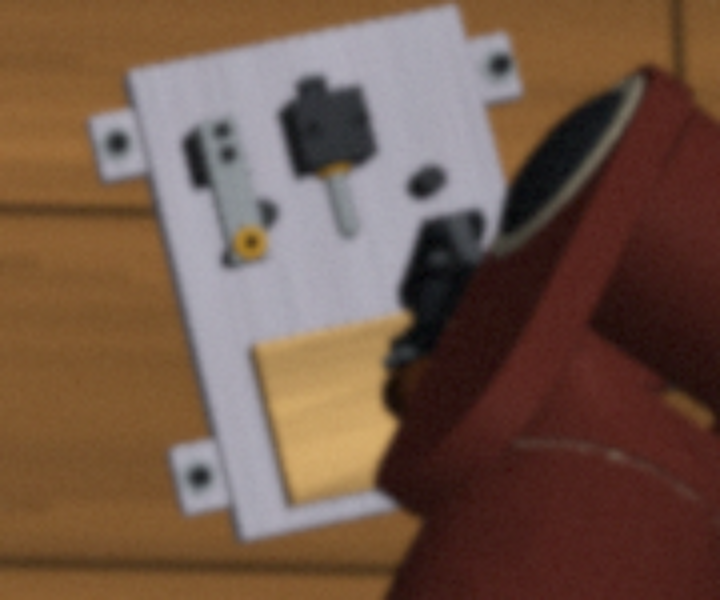

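Emit:
{"fn": "jog_arm", "kwargs": {"increments": [{"slide":[1.0,0,0],"rotation":[0,0,0]},{"slide":[0.5,0,1],"rotation":[0,0,0]},{"slide":[0,0,1],"rotation":[0,0,0]},{"slide":[0,0,1],"rotation":[0,0,0]},{"slide":[0,0,0],"rotation":[0,0,0]},{"slide":[0,0,0],"rotation":[0,0,0]},{"slide":[0,0,0],"rotation":[0,0,0]}]}}

```text
time: 11.6
tool_pos: [0.486, -0.2456, 0.0363]
tool_rot: [-0.0, 0.621, 0.783, -0.0]
contact_force: [0.5, 0.7, -1.7]
gripper_width: 0.308
```

Emit:
{"fn": "jog_arm", "kwargs": {"increments": [{"slide":[0,0,0.5],"rotation":[0,0,0]},{"slide":[0,0,0.5],"rotation":[0,0,0]},{"slide":[0,0,0],"rotation":[0,0,0]},{"slide":[0,0,0],"rotation":[0,0,0]},{"slide":[0,0,0],"rotation":[0,0,0]}]}}

```text
time: 12.02
tool_pos: [0.4861, -0.2456, 0.0353]
tool_rot: [-0.0, 0.621, 0.783, -0.0]
contact_force: [0.1, -0.3, -1.5]
gripper_width: 0.311
```

Emit:
{"fn": "jog_arm", "kwargs": {"increments": [{"slide":[0,0,0.5],"rotation":[0,0,0]},{"slide":[0,0,0.3],"rotation":[0,0,0]},{"slide":[0,0,0],"rotation":[0,0,0]},{"slide":[0,0,0],"rotation":[0,0,0]},{"slide":[0,0,0],"rotation":[0,0,0]}]}}

```text
time: 12.43
tool_pos: [0.4861, -0.2457, 0.0347]
tool_rot: [0.0, 0.621, 0.783, -0.0]
contact_force: [-0.0, 0.8, 0.7]
gripper_width: 0.308
```

Emit:
{"fn": "jog_arm", "kwargs": {"increments": [{"slide":[0,0,0.3],"rotation":[0,0,0]},{"slide":[0,0,0],"rotation":[0,0,0]},{"slide":[0,0,0],"rotation":[0,0,0]},{"slide":[0,0,0],"rotation":[0,0,0]}]}}

```text
time: 12.77
tool_pos: [0.4861, -0.2457, 0.0347]
tool_rot: [-0.0, 0.621, 0.783, -0.0]
contact_force: [-2.2, 1.2, 5.6]
gripper_width: 0.315
```

The lid is on the bed, with the force turning up to +5.6 N. Next I'll measure its squareness from the images.

```bash
cat > m3.py <<'E'
from h import *
import sys
s=state(); tp=s["tool_pos"]; print("t",s["time"],tp.round(4),"F",s["contact_force"].round(1))
for n in("side","top"):
  c=optics.grab_frame(n); im=c["frame"].astype(np.float32)
  b=cv2.GaussianBlur(im[:,:,0]-.6*im[:,:,2],(0,0),.8)
  x,y,w=tp[0],tp[1],JW
  V=cv2.resize(c["frame"],None,fx=4,fy=4)
  for it in range(4):
    R=np.array([[np.cos(w),-np.sin(w)],[np.sin(w),np.cos(w)]]);A=[];rhs=[];L=[];pts=[]
    for side,(nv,half) in {"-x":((-1,0),.04),"+x":((1,0),.04),"-y":((0,-1),.065),"+y":((0,1),.065)}.items():
      nv=np.array(nv,float); tv=np.array([-nv[1],nv[0]]); oh=.065 if half==.04 else .04
      offs=[]
      for q in np.linspace(-.9,.9,46)*oh:
        ds=np.linspace(-.008,.008,41)
        px=np.array([proj(c,[*(np.array([x,y])+R@(nv*(half+d)+tv*q)),.029]) for d in ds]).astype(np.float32)
        v=cv2.remap(b,px[:,0][None],px[:,1][None],1)[0]
        col=cv2.remap(im,px[:,0][None],px[:,1][None],1)[0]
        ins=col[:8].mean(0); out=col[-8:].mean(0)
        # inside: light wood; outside: plate grey bright (side walls in between may be there)
        if ins[2]<110 or ins[2]-ins[0]<35 or out[2]<90 or abs(out[2]-out[0])>40: continue
        gr=np.gradient(v); i=np.argmax(gr)
        if 2<i<38: offs.append((q,ds[i]))
      offs=np.array(offs)
      if len(offs)<6: L.append((side,len(offs)));continue
      med=np.median(offs[:,1]); offs=offs[abs(offs[:,1]-med)<.002]
      pf=np.polyfit(offs[:,0],offs[:,1],1); L.append((side,len(offs),np.round([med*1e3,np.degrees(pf[0])],2)))
      for q,d in offs:
        p=nv*half+tv*q; A.append([nv[0],nv[1],nv@np.array([-p[1],p[0]])]); rhs.append(d); pts.append([*(np.array([x,y])+R@(p+nv*d)),.029])
    sol=np.linalg.lstsq(np.array(A),np.array(rhs),rcond=None)[0]
    dxy=R@sol[:2]; x+=dxy[0];y+=dxy[1];w+=sol[2]
  d=np.array([x,y])-[JX,JY]; J=np.array([[np.cos(JW),np.sin(JW)],[-np.sin(JW),np.cos(JW)]])@d
  print(n,"in jig mm",(J*1e3).round(1),"yaw rel jig",np.degrees(w-JW).round(2),L)
  for P in pts:
    u=(proj(c,P)+.5)*4; cv2.circle(V,tuple(int(t) for t in u),2,(0,0,255),-1)
  u=(proj(c,jig(-.02,0,.02))*4).astype(int); cv2.imwrite(f"pics/{sys.argv[1]}_{n}.png",V[u[1]-300:u[1]+300,u[0]-360:u[0]+360])
d=tp[:2]-[JX,JY]; print("tool in jig",(np.array([[np.cos(JW),np.sin(JW)],[-np.sin(JW),np.cos(JW)]])@d*1e3).round(2))
r=place_of("nose","top"); c=optics.grab_frame("top")
for q in r[:2]: print("nose",q["score"],((np.array([[np.cos(JW),np.sin(JW)],[-np.sin(JW),np.cos(JW)]])@(ray(c,q["uv"],.022)[:2]-[JX,JY]))*1e3).round(1))
E
python3 m3.py g
```

```text
t 12.7667 [ 0.4861 -0.2457  0.0347] F [-2.2  1.2  5.6]
side in jig mm [-72.9  -1. ] yaw rel jig 0.98 [('-x', 46, array([1.2, 1.1])), ('+x', 22, array([ 2.4 , -0.03])), ('-y', 46, array([0.4 , 0.58])), ('+y', 46, array([0.8 , 0.92]))]
top in jig mm [-70.5   2.3] yaw rel jig -0.29 [('-x', 15, array([-0.4, -1.1])), ('+x', 27, array([-0.4 , -0.01])), ('-y', 0), ('+y', 46, array([ 0.  , -0.35]))]
tool in jig [-70.11   0.09]
nose 0.56 [15.6 -3.8]
```

View pics/g_side.png

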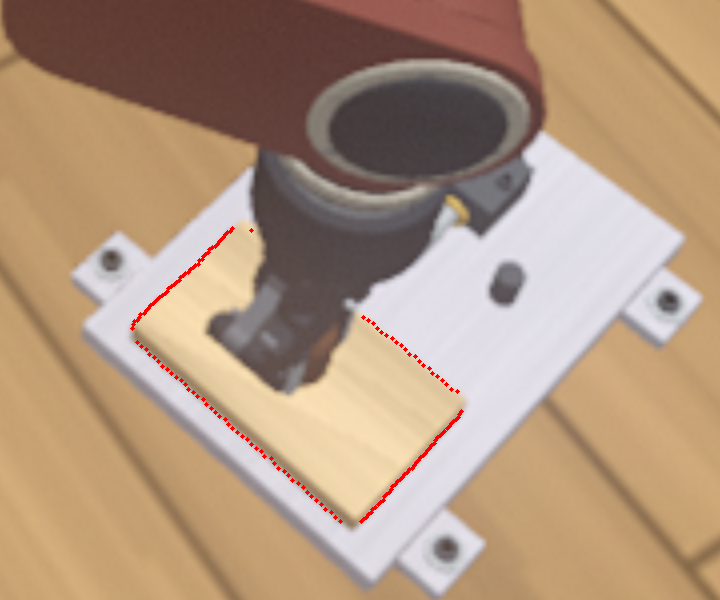

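View pics/g_top.png

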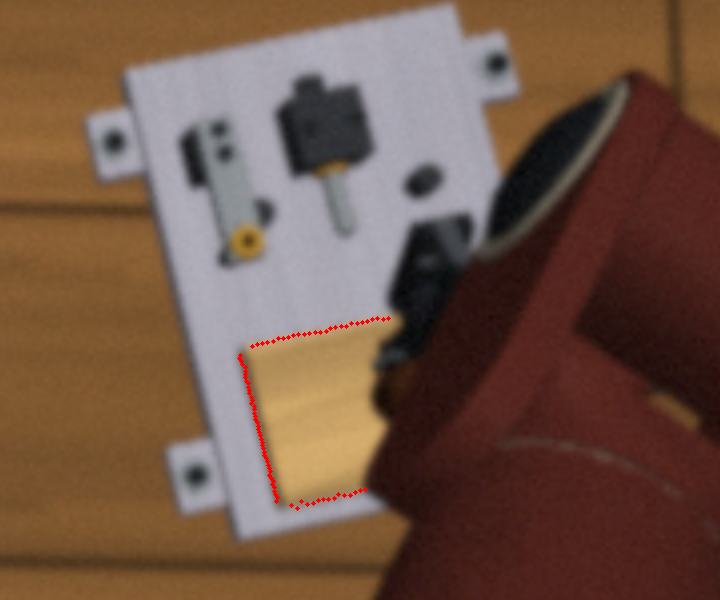

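The lid is flat and square to within about 1° (side +1°, top -0.3°), with its front edge well clear of the nose. Sliding in to just short of the plunger.

Emit:
{"fn": "jog_arm", "kwargs": {"increments": [{"slide":[0,1.5,-0.2],"rotation":[0,0,0]},{"slide":[0,3,0],"rotation":[0,0,0]},{"slide":[0,4,0],"rotation":[0,0,0]},{"slide":[0,4,0],"rotation":[0,0,0]},{"slide":[0,4,0],"rotation":[0,0,0]},{"slide":[0,4,0],"rotation":[0,0,0]},{"slide":[0,4,0],"rotation":[0,0,0]},{"slide":[0,4,0],"rotation":[0,0,0]},{"slide":[0,3,0],"rotation":[0,0,0]},{"slide":[0,2,0],"rotation":[0,0,0]},{"slide":[0,1.5,0],"rotation":[0,0,0]},{"slide":[0,1,0],"rotation":[0,0,0]},{"slide":[0,0,0],"rotation":[0,0,0]},{"slide":[0,0,0],"rotation":[0,0,0]},{"slide":[0,0,0],"rotation":[0,0,0]}]}}

```text
time: 14.22
tool_pos: [0.5217, -0.2375, 0.0347]
tool_rot: [0.001, 0.621, 0.783, 0.0]
contact_force: [-1.4, -1.1, 4.4]
gripper_width: 0.31
```

```bash
python3 m3.py h1; python3 -c "
from h import *
plan((*jig(-.015,0)[:2],.0347),13.15)"
```

```text
t 14.2167 [ 0.5217 -0.2375  0.0347] F [-1.4 -1.1  4.4]
side in jig mm [-36.7  -1.3] yaw rel jig 1.01 [('-x', 46, array([1.6 , 1.03])), ('+x', 22, array([2.8 , 1.08])), ('-y', 46, array([0.4 , 0.88])), ('+y', 46, array([0.4 , 0.91]))]
top in jig mm [-34.3   2.1] yaw rel jig -0.19 [('-x', 16, array([-0.4 ,  0.43])), ('+x', 22, array([ 0.  , -0.87])), ('-y', 0), ('+y', 46, array([0.  , 0.07]))]
tool in jig [-33.57  -0.1 ]
nose 0.55 [13.  -3.4]
t 14.42 pos [ 0.5217 -0.2376  0.0347] F [ 0.2 -0.9  4.3] w 0.304
yaw now 13.15 rot first (deg, tool) [0.07 0.05 0.  ]
then slide mm [ 1.300e-01  1.858e+01 -1.000e-02] | slide in current frame [1.300e-01 1.858e+01 1.000e-02]
```

View pics/h1_side.png

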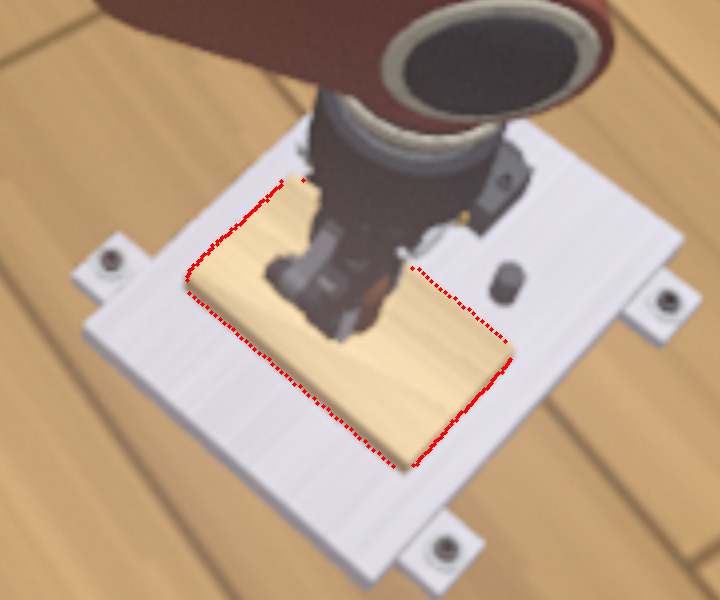

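View pics/h1_top.png

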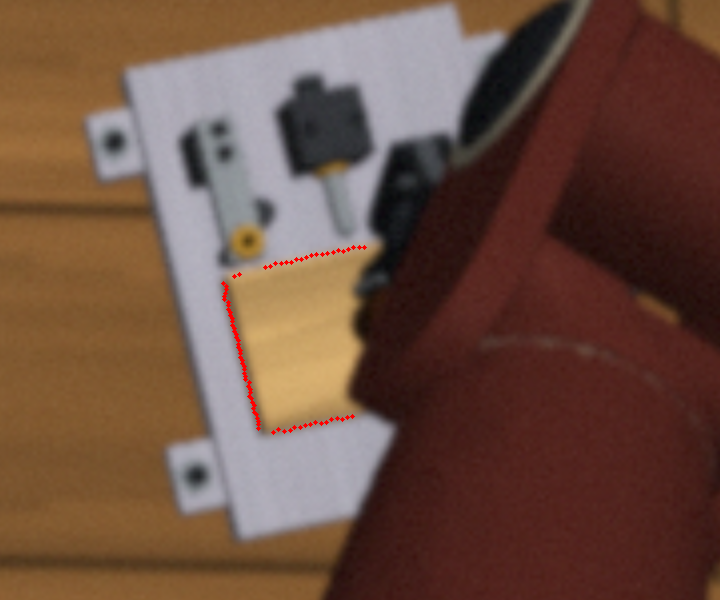

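Each lid edge measures square to within about 0.3°. The nose at (345,230) in the top crop is clear and near the centre line. Now pushing gently onto the plunger.

Emit:
{"fn": "jog_arm", "kwargs": {"increments": [{"slide":[0,1,0],"rotation":[0,0,0]},{"slide":[0,1.5,0],"rotation":[0,0,0]},{"slide":[0,1.5,0],"rotation":[0,0,0]},{"slide":[0,1,0],"rotation":[0,0,0]},{"slide":[0,1,0],"rotation":[0,0,0]},{"slide":[0,1,0],"rotation":[0,0,0]},{"slide":[0,1,0],"rotation":[0,0,0]},{"slide":[0,1,0],"rotation":[0,0,0]},{"slide":[0,1,0],"rotation":[0,0,0]},{"slide":[0,1,0],"rotation":[0,0,0]},{"slide":[0,0,0],"rotation":[0,0,0]},{"slide":[0,0,0],"rotation":[0,0,0]},{"slide":[0,0,0],"rotation":[0,0,0]}]}}

```text
time: 15.5
tool_pos: [0.5301, -0.2355, 0.0348]
tool_rot: [-0.002, 0.621, 0.784, -0.002]
contact_force: [-10.4, -1.7, 10.5]
gripper_width: 0.308
```

```bash
cat > st.py <<'E'
from h import *
plan((*jig(-.015,0)[:2],.0347),13.15)
F=state()["contact_force"]; print("F jig",(np.array([[np.cos(JW),np.sin(JW)],[-np.sin(JW),np.cos(JW)]])@F[:2]).round(2),"torque",state()["ft_torque"].round(2))
E
python3 st.py
```

```text
t 15.5 pos [ 0.5301 -0.2355  0.0348] F [-10.4  -1.7  10.5] w 0.308
yaw now 13.17 rot first (deg, tool) [-0.26 -0.03  0.02]
then slide mm [0.02 9.96 0.08] | slide in current frame [0.01 9.96 0.04]
F jig [-10.55   0.67] torque [-0.29  1.51  0.06]
```

Emit:
{"fn": "jog_arm", "kwargs": {"increments": [{"slide":[0,1,-0.2],"rotation":[0,0,0]},{"slide":[0,1,0],"rotation":[0,0,0]},{"slide":[0,1,0],"rotation":[0,0,0]},{"slide":[0,1,0],"rotation":[0,0,0]},{"slide":[0,1,0],"rotation":[0,0,0]},{"slide":[0,1,0],"rotation":[0,0,0]},{"slide":[0,0,0],"rotation":[0,0,0]},{"slide":[0,0,0],"rotation":[0,0,0]},{"slide":[0,0,0],"rotation":[0,0,0]}]}}

```text
time: 16.25
tool_pos: [0.5352, -0.2343, 0.0348]
tool_rot: [-0.002, 0.621, 0.784, -0.002]
contact_force: [-11.9, -2.2, 11.3]
gripper_width: 0.307
```

```bash
python3 st.py
```

```text
t 16.25 pos [ 0.5352 -0.2343  0.0348] F [-11.9  -2.2  11.3] w 0.307
yaw now 13.17 rot first (deg, tool) [-0.37 -0.04  0.02]
then slide mm [0.01 4.73 0.13] | slide in current frame [0.01 4.73 0.1 ]
F jig [-12.14   0.58] torque [-0.45  1.86  0.08]
```

Emit:
{"fn": "jog_arm", "kwargs": {"increments": [{"slide":[0,0.7,-0.2],"rotation":[0,0,0]},{"slide":[0,0.7,0],"rotation":[0,0,0]},{"slide":[0,0.7,0],"rotation":[0,0,0]},{"slide":[0,0.7,0],"rotation":[0,0,0]},{"slide":[0,0.7,0],"rotation":[0,0,0]},{"slide":[0,0,0],"rotation":[0,0,0]},{"slide":[0,0,0],"rotation":[0,0,0]},{"slide":[0,0,0],"rotation":[0,0,0]}]}}

```text
time: 16.92
tool_pos: [0.5381, -0.2336, 0.0349]
tool_rot: [-0.003, 0.621, 0.784, -0.003]
contact_force: [-13.8, -3.1, 12.7]
gripper_width: 0.311
```

```bash
python3 st.py; python3 m3.py i1
```

```text
t 16.92 pos [ 0.5381 -0.2336  0.0349] F [-13.8  -3.1  12.7] w 0.311
yaw now 13.17 rot first (deg, tool) [-0.44 -0.06  0.02]
then slide mm [-0.    1.75  0.16] | slide in current frame [-0.01  1.75  0.14]
F jig [-14.15   0.1 ] torque [-0.47  2.11  0.03]
t 16.9167 [ 0.5381 -0.2336  0.0349] F [-13.8  -3.1  12.7]
side in jig mm [-20.   -1.1] yaw rel jig 0.68 [('-x', 46, array([1.2 , 0.66])), ('+x', 20, array([3.2, 0.3])), ('-y', 46, array([0.4, 0.9])), ('+y', 46, array([0.6 , 0.45]))]
top in jig mm [-17.3   2.1] yaw rel jig -0.12 [('-x', 20, array([0.  , 0.38])), ('+x', 17, array([0.4 , 1.56])), ('-y', 0), ('+y', 40, array([0. , 0.1]))]
tool in jig [-16.75   0.  ]
nose 0.58 [20.4  3.4]
```

View pics/i1_side.png

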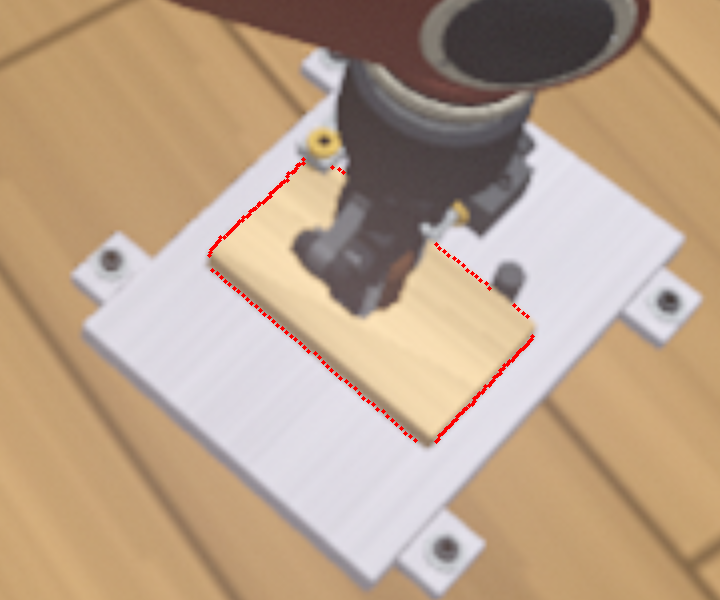

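View pics/i1_top.png

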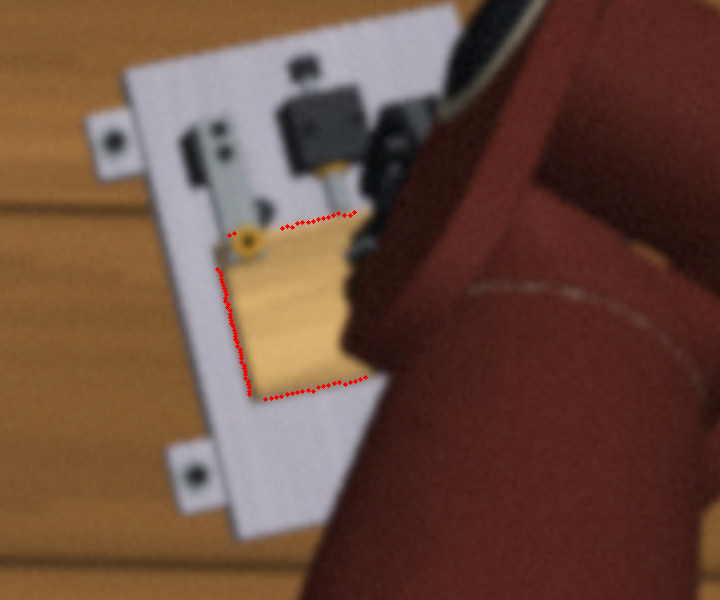

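The lid is entering under the bush, still square, about 2 mm short of home. Small steps now, watching for the stall on the pins.

Emit:
{"fn": "jog_arm", "kwargs": {"increments": [{"slide":[0,0.5,0],"rotation":[0,0,0]},{"slide":[0,0.5,0],"rotation":[0,0,0]},{"slide":[0,0,0],"rotation":[0,0,0]},{"slide":[0,0,0],"rotation":[0,0,0]},{"slide":[0,0,0],"rotation":[0,0,0]}]}}

```text
time: 17.53
tool_pos: [0.5389, -0.2334, 0.0349]
tool_rot: [-0.003, 0.621, 0.784, -0.003]
contact_force: [-12.7, -3.3, 13.9]
gripper_width: 0.309
```

```bash
python3 st.py
```

```text
t 17.53 pos [ 0.5389 -0.2334  0.0349] F [-12.7  -3.3  13.9] w 0.309
yaw now 13.17 rot first (deg, tool) [-0.46 -0.06  0.02]
then slide mm [0.02 0.91 0.23] | slide in current frame [0.02 0.91 0.22]
F jig [-13.09  -0.31] torque [-0.51  2.21 -0.  ]
```

Emit:
{"fn": "jog_arm", "kwargs": {"increments": [{"slide":[0,0.5,0],"rotation":[0,0,0]},{"slide":[0,0.5,0],"rotation":[0,0,0]},{"slide":[0,0,0],"rotation":[0,0,0]},{"slide":[0,0,0],"rotation":[0,0,0]},{"slide":[0,0,0],"rotation":[0,0,0]}]}}

```text
time: 17.95
tool_pos: [0.5395, -0.2333, 0.0349]
tool_rot: [-0.003, 0.621, 0.784, -0.003]
contact_force: [-15.9, -3.3, 13.9]
gripper_width: 0.311
```

```bash
python3 st.py
```

```text
t 17.95 pos [ 0.5395 -0.2333  0.0349] F [-15.9  -3.3  13.9] w 0.311
yaw now 13.18 rot first (deg, tool) [-0.52 -0.07  0.03]
then slide mm [-0.01  0.29  0.24] | slide in current frame [-0.01  0.3   0.24]
F jig [-16.2    0.35] torque [-0.55  2.48 -0.01]
```

Emit:
{"fn": "jog_arm", "kwargs": {"increments": [{"slide":[0,0.5,0],"rotation":[0,0,0]},{"slide":[0,0.5,0],"rotation":[0,0,0]},{"slide":[0,0,0],"rotation":[0,0,0]},{"slide":[0,0,0],"rotation":[0,0,0]},{"slide":[0,0,0],"rotation":[0,0,0]}]}}

```text
time: 18.37
tool_pos: [0.5396, -0.2333, 0.035]
tool_rot: [-0.004, 0.621, 0.784, -0.004]
contact_force: [-19.0, -4.0, 16.3]
gripper_width: 0.313
```

```bash
python3 st.py
```

```text
t 18.37 pos [ 0.5396 -0.2333  0.035 ] F [-19.   -4.   16.3] w 0.313
yaw now 13.18 rot first (deg, tool) [-0.65 -0.09  0.03]
then slide mm [-0.    0.18  0.31] | slide in current frame [-0.    0.19  0.31]
F jig [-19.43   0.39] torque [-0.61  3.05 -0.03]
```

Emit:
{"fn": "jog_arm", "kwargs": {"increments": [{"slide":[0,0.5,0],"rotation":[0,0,0]},{"slide":[0,0.5,0],"rotation":[0,0,0]},{"slide":[0,0,0],"rotation":[0,0,0]},{"slide":[0,0,0],"rotation":[0,0,0]},{"slide":[0,0,0],"rotation":[0,0,0]}]}}

```text
time: 18.78
tool_pos: [0.5397, -0.2332, 0.0351]
tool_rot: [-0.005, 0.621, 0.784, -0.005]
contact_force: [-23.1, -4.5, 20.4]
gripper_width: 0.308
```

```bash
python3 st.py
```

```text
t 18.78 pos [ 0.5397 -0.2332  0.0351] F [-23.1  -4.5  20.4] w 0.308
yaw now 13.19 rot first (deg, tool) [-0.79 -0.12  0.04]
then slide mm [-0.03  0.1   0.38] | slide in current frame [-0.03  0.11  0.38]
F jig [-23.49   0.88] torque [-0.7   3.63 -0.03]
```

The lid has stalled at jig x ≈ -15.1 mm, which is home, and the force is climbing without motion. I'll add a little more press for margin, then check the images.

Emit:
{"fn": "jog_arm", "kwargs": {"increments": [{"slide":[0,0.4,0],"rotation":[0,0,0]},{"slide":[0,0.4,0],"rotation":[0,0,0]},{"slide":[0,0,0],"rotation":[0,0,0]},{"slide":[0,0,0],"rotation":[0,0,0]},{"slide":[0,0,0],"rotation":[0,0,0]}]}}

```text
time: 19.2
tool_pos: [0.5398, -0.2332, 0.0351]
tool_rot: [-0.006, 0.621, 0.784, -0.005]
contact_force: [-26.2, -4.8, 21.1]
gripper_width: 0.307
```

```bash
python3 st.py; python3 m3.py j1
```

```text
t 19.2 pos [ 0.5398 -0.2332  0.0351] F [-26.2  -4.8  21.1] w 0.307
yaw now 13.2 rot first (deg, tool) [-0.89 -0.14  0.05]
then slide mm [-0.04  0.03  0.45] | slide in current frame [-0.04  0.03  0.45]
F jig [-26.61   1.27] torque [-0.76  4.07 -0.02]
t 19.2 [ 0.5398 -0.2332  0.0351] F [-26.2  -4.8  21.1]
side in jig mm [-18.3  -1. ] yaw rel jig 0.68 [('-x', 46, array([1.4 , 0.76])), ('+x', 21, array([3.2 , 0.21])), ('-y', 46, array([0.8, 1. ])), ('+y', 44, array([0.4 , 0.79]))]
top in jig mm [-15.7   2.2] yaw rel jig -0.06 [('-x', 21, array([-0.4 , -0.03])), ('+x', 20, array([0.4 , 1.03])), ('-y', 0), ('+y', 39, array([ 0.  , -0.54]))]
tool in jig [-15.03   0.04]
nose 0.66 [24.7 -3.3]
```

View pics/j1_side.png

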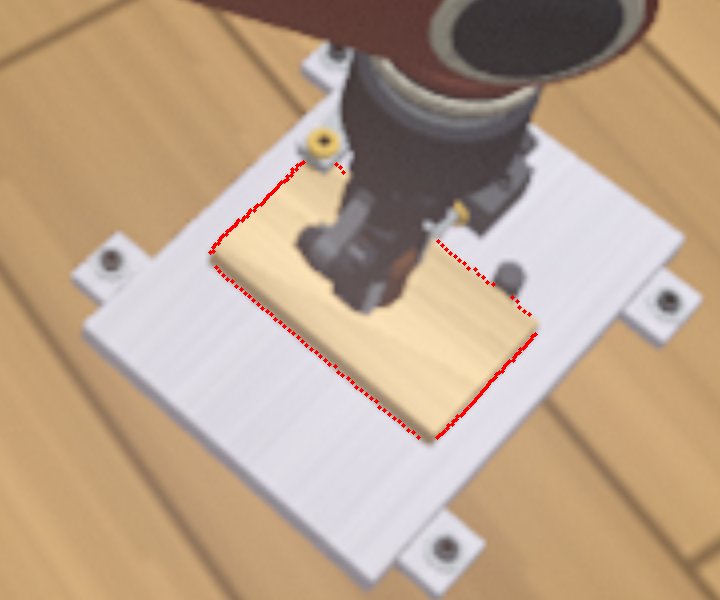

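View pics/j1_top.png

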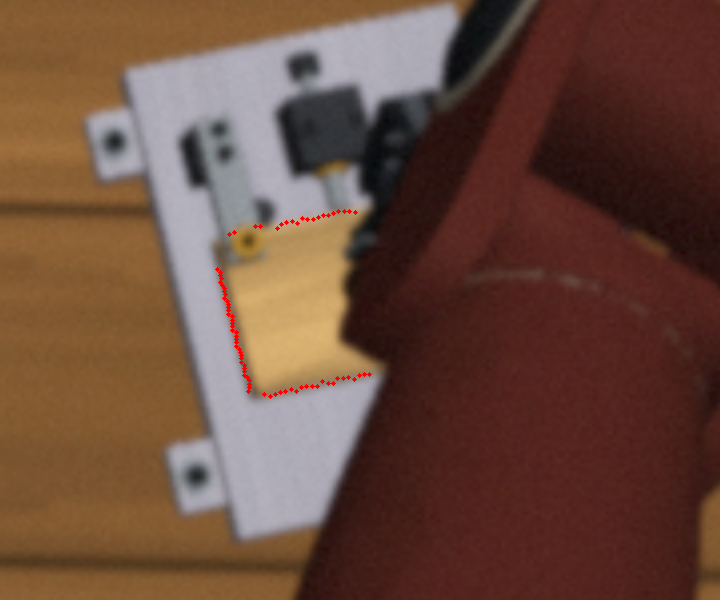

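The lid edge touches the right pin at (508,283) in the side crop, the nose is measured at x ≈ 24.7 mm (about 11.7 mm in), and the tool is at -15.0, 0.0 in the jig frame. I'll check that it has settled, then hand in.

Emit:
{"fn": "jog_arm", "kwargs": {"increments": [{"slide":[0,0,0],"rotation":[0,0,0]},{"slide":[0,0,0],"rotation":[0,0,0]},{"slide":[0,0,0],"rotation":[0,0,0]},{"slide":[0,0,0],"rotation":[0,0,0]}]}}

```text
time: 19.73
tool_pos: [0.5398, -0.2332, 0.0352]
tool_rot: [-0.006, 0.621, 0.784, -0.005]
contact_force: [-24.7, -4.4, 21.1]
gripper_width: 0.311
```

```bash
python3 st.py; python3 -c "
from plant import manip
print(manip.job_done())"
```

```text
t 19.73 pos [ 0.5398 -0.2332  0.0352] F [-24.7  -4.4  21.1] w 0.311
yaw now 13.2 rot first (deg, tool) [-0.89 -0.14  0.05]
then slide mm [-0.04  0.01  0.47] | slide in current frame [-0.04  0.02  0.47]
F jig [-25.04   1.35] torque [-0.79  4.07 -0.01]
the job is handed in; nothing more can be done
None
```

I picked up the large wooden lid by its knob and laid it flat on the bare half of the jig bed, with its edge about 43 mm clear of the nose. I then slid it square onto the plunger until it stopped on the pins, and handed in at 19.7 s with the gripper still pressing it there.

**Last checks before handing in:**
- **Position:** the tool was at (-15.0, 0.0) mm in the jig frame, which is home. The top camera put the lid at (-15.7, +2.2) mm.
- **Plunger:** the nose was measured at x ≈ 24.7 mm, so the plunger is about 11.7 mm in. The same network read the nose 3 mm off the centre line.
- **Push:** a steady 25 N along the slide, with no further motion as the push rose. Taking off the spring and friction, I estimate 10–15 N on the pins; I could not measure this directly.
- **Tilt:** the tool leaned 0.9° under the push. The lid looked flat on the bed.

**Where the cameras disagreed:**
- **Squareness:** the top view gave -0.1°. The side view gave +0.7°, but that fit was biased because it took the lid's lower edge as one side.
- **Slide position:** the side view put the lid at -18.3 mm, with the same bias. I trusted the stall, the nose reading and the top view instead.

I did not re-measure the other lid centres, the sanding block or the glue bottle at the end. Nothing came near them, and they looked unmoved in the pictures taken during the pick-up. The first two move calls were rejected for incomplete rows and moved nothing.

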